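# Hang the little pail on the twin hook by its bail

### The arm

A 7-joint arm with a two-finger parallel gripper is mounted at the origin on the work surface. World frame = base frame: x ahead of the robot, y to its left, z up, the work surface at z = 0. Lengths are in m, angles in rad, forces in N, time in s.
With the tool pointing down it reaches from about 0.35 to 0.9 m from the base axis. Payload 8.1 kg.
Tool frame: the origin (TCP) lies midway between the tips of the shut fingers; the grasp point (between the pads) lies arm.tcp_to_grasp behind it (arm.tcp_to_grasp is the distance from the TCP to the grasp point, in m); z points along the fingers, y is the line along which they close (so a half turn about z gives the same grasp; the last joint's range is limited). The gripper opens to 92 mm and grips with 3 to 60 N. Pads are 19 mm wide; open, the fingers measure 130 mm over their backs; the gripper's body (75 mm by 190 mm) begins 47 mm behind the grasp point.
Start: joints at [1.04, 0.434, 0.025, 1.573, -0.012, 1.134, -0.075], TCP at [0.259, -0.569, 0.227] pointing down, gripper open.
Joint ranges: [-2.62, 2.62], [-0.44, 2.09], [-1.27, 1.32], [0.08, 2.57], [-1.32, 4.46], [0.12, 2], [-2.74, 2.74]. Speed limits (rad/s): [2.22, 2.22, 3.01, 3.01, 3.14, 3.14, 3.14].

### API

Orientations are given as a rotation vector (axis times angle).
In Python, from cell import observe, get_image, arm gives the robot as it stands. The module is installed in compiled form; this text tells all that it offers.
- The arm moves only by the tool drive_tool, never from a script. Its argument "steps" is a list of rows, each a list of 5 numbers: the closure, from 0 (fully open) to 1 (shut), then the shift along the world's x, y, z in mm, then the turn about the world's z in rad. In form: [[hand, x, y, z, roll], ...]. A call has 1 to 20 rows; each row shifts and turns the commanded pose from where the row before left it; what a row does not reach is not made up. A row lasts 1/12 s, in which the tool goes at most 41.7 mm and 7.16 degrees, less where a joint would pass 70% of its speed; a pose out of reach is approached as far as the arm can. A call with a gripper value outside its range is refused whole. The fingers move at their own pace and stop on an object; "grip_force" is the grip in N (left out, the last holds). Time passes only in rows, so rows that do not move let the fingers close. It gives the time, the measured TCP pose, the force, the opening and the grip force at its end, in the units of the state.
- observe(): the state, without advancing time (a new reading comes with each control period).
- get_image(name): name is "side" or "top"; returns a dict with "image" (420x560x3 uint8, red, green, blue), "vfov" (degrees; the focal length in pixels is half the picture's height over the tangent of half this angle, whatever the lens; pixels are square), "cx", "cy" (the principal point, pixels), "k1" (the pictures are not rectified: a ray, as slopes to the right and down, at radius r is drawn at 1 + k1 r^2 times it, then the intrinsics apply), "xyz" and "attitude" of the camera in the world. Camera axes: x right, y down, z forward; pixel columns grow to the right and rows downward; lengths in m; the calibration is good to about 2 mm. A picture is of the moment at which its call begins. There is no depth.
- arm.sign_off(): hands the job in; it is judged then, once.
The state is a dict: "clock": time; "joints": joint angles; "dq": joint speeds; "joint_efforts": joint torques, N m; "position": TCP position; "ee_rot": TCP orientation; "force": force on the tool from outside, world axes, zero at the start; "ft_torque": the same for the moment, N m; "width": opening from 0.0 (shut) to 1.0 (fully open); "gripper_force": force on a finger pad.
Only numpy, scipy, OpenCV 4.12 (cv2) and the standard library are available. Lean on these libraries where they do the work, as an engineer would, in place of code of your own. Each camera call takes 0.05 s, during which the arm holds its last target. There are 200 camera calls.

### The job

Swing the pail's bail up until it stands upright while the pail stays standing where it is, then lift the pail by the bail and hang it on the yellow twin hook: gently lay the bail on both prongs and draw it out towards the prong tips until it is fully home under the turned-back lips. Leave the pail hanging freely and at rest; never tip it over, never press or drop it hard onto the hook, and leave the other things where they are.

Things in the scene. Friction and masses are not known exactly. Their poses are not given: they have to be found in the camera images.
- pail: Small open metal pail, loose, about 0.55 kg: 85 high, 106 across the rim, 86 across the foot. Origin: centre of its underside, z up through the mouth. The bail's pivots lie on its y axis at y = +-59, z = 75. Its rim is 115 below the grip roller when it hangs by the upright bail, its foot 200 below.
- bail (a joint): Angle of the bail about the line through its pivots (along the pail's y, at its x = 0, z = 75): 0 lying level, reaching to the pail's -x side; pi/2 upright above the mouth; pi level on the +x side. Light pivot friction (0.01 N m) keeps it up when let go near upright; farther off it falls.
- bail_grip (a point): Centre of the red grip roller (14 diameter, 40 long, along the pail's y, turns easily on the wire) amid the bail's straight top bar, 125 from the pivot line. The wire is 8 thick; the bar is straight for 47 to either side, then slants back to the pivots. Lying flat, it has 68 of free space to the pail's rim and is 75 above the worktop.
- stand: Fixed black telescopic stand; origin: post axis at worktop level, z up; post 30 across, 185 high. Its inner tube carries a yellow crossbar (22 x 100 x 16 high, on the post axis) and two level prongs, 8 thick, running to -x at y = +-36. At x = -127 each turns up by 36, then back as a level lip 8 thick, ending at x = -99. Over 18 N between pail and hook is too hard.
- throat (a point): Way in, on the stand at its x = -83, y = 0, 238 above the worktop (stand's axes). Come from beyond the tips with the bar 292 to 322 above the worktop: it clears the lips and the pail passes under the prongs. Lower the bar here onto the prongs. The hook is clamped rigidly at a height NOT measured: a bar on the prongs (axes 8 lower) lies at 223 to 253; feel or look for it.
- home (a point): Fixed on the stand at its x = -119, y = 0, 238 above the worktop: where the bail bar ends, under the lips and against the upturned tips, in plan only (its true height is that found on the prongs). Between prong and lip there is 28 of clear height for the 8 thick bar.
- brush: Bystander: hand brush lying between pail and stand, about 30 high.
- plant: Bystander: potted plant in a white pot, 92 across, 145 high.
- dumbbell: Bystander: black dumbbell, 174 long, 60 high.
- spray: Bystander: blue bottle with red cap, 60 across, 170 high.
- flask: Bystander: steel drinking flask, 64 across, 190 high.
- basket: Bystander: black open basket, 200 x 150 x 100 high.
- yogablock: Bystander: cork exercise block, 220 x 140 x 75 high.
- dustpan: Bystander: green dustpan, 200 x 180 x 47 high with a handle.
Mind the look-alikes: they are no part of the job. Leave any turquoise look-alike of the pail alone.

How it is judged:
On the way, in this order (a step that is already met when the one before it is completed fails the run):
1. the bail is raised upright (within 0.25 rad) while the pail still stands on the worktop (value of joint bail between 1.32 and 1.82 rad and angle between pail's own z axis and vertical below 0.12 rad and height (world z) of pail below 0.006 m and distance of pail from where it was at the start of the episode below 0.04 m), for 0.2 s.
2. the bail bears on the hook with the pail clear of the worktop (contact force between pail and stand above 1 N and height (world z) of pail above 0.012 m), for 0.2 s.
At the end, for the whole second after the job is handed in: The pail hangs by its bail on both prongs, the bar under the lips within 10 mm of the stop at the tips and centred to 16 mm, lying on the prongs and not on the lips (grip centre 218 to 256 mm above the worktop); pail clear of the worktop, level within 0.3 rad, slower than 0.08 m/s and let go (all of step 2 and x of bail_grip in the frame of stand between -0.127 and -0.109 m and y of bail_grip in the frame of stand between -0.016 and 0.016 m and height (world z) of bail_grip between 0.218 and 0.2565 m and angle between pail's own z axis and vertical below 0.3 rad and contact force between pail and the fingers below 0.1 N and linear speed of pail below 0.08 m/s); the robot touches nothing.
It fails at once if the pail is pressed or dropped against the hook with more than 18 N (contact force between pail and stand above 18 N).
It fails at once if the pail is tipped by more than 0.7 rad (angle between pail's own z axis and vertical above 0.7 rad).
It fails at once if a bystander is moved by more than 30 mm (distance of any of brush, plant, dumbbell, spray, flask, basket, yogablock, dustpan from where it was at the start of the episode above 0.03 m).
It also fails if it takes over 72 s, if anything falls off the work surface, if the arm or the gripper's body presses on something with over 40 N, if the wrist force passes 120 N, or if a joint passes its speed limit or range.

## Working session

There is one attempt and no reset: what is moved stays moved. The work goes in short steps, Python scripts to look and compute and a tool call to move; the robot and the scene stay as the last step left them, time stands still between calls to the robot, and variables do not carry over. Pictures are saved under pics/ and viewed, at most 12 in all, crops included, and the job is handed in when it is done.

Besides the shell and the picture viewer there is one more tool, called as a command line: name --pt "numbers of a row" for each row, then --argument value for the rest. drive_tool: Moves the arm, as the interface text tells. Its arguments: {"type":"object","properties":{"steps":{"type":"array"},"grip_force":{"type":"number"}},"required":["steps"]}

```bash
mkdir -p pics; cat > h.py <<'E'
import numpy as np, cv2
from scipy.spatial.transform import Rotation as R
from cell import observe, get_image, arm
def K(g):
    h=g["image"].shape[0]; f=h/2/np.tan(np.radians(g["vfov"])/2); return f
def rot(g):
    a=np.array(g["attitude"],float)
    return a if a.shape==(3,3) else R.from_rotvec(a).as_matrix()
def ray(g,u,v):
    f=K(g); C=np.array([[f,0,g["cx"]],[0,f,g["cy"]],[0,0,1]])
    p=cv2.undistortPoints(np.array([[[u,v]]],float),C,np.array([g["k1"],0,0,0,0.]))[0,0]
    d=rot(g)@np.array([p[0],p[1],1]); return np.array(g["xyz"]),d/np.linalg.norm(d)
def plane(g,u,v,z):
    o,d=ray(g,u,v); return o+d*(z-o[2])/d[2]
def tri(a,b):
    (o,d),(p,e)=a,b; s=np.linalg.lstsq(np.c_[d,-e],p-o,rcond=None)[0]
    x,y=o+s[0]*d,p+s[1]*e; return (x+y)/2,np.linalg.norm(x-y)
def proj(g,P):
    f=K(g); c=rot(g).T@(np.array(P)-g["xyz"]); p=c[:2]/c[2]; p=p*(1+g["k1"]*(p@p)); return p*f+[g["cx"],g["cy"]]
def blobs(g,lo,hi,amin=15):
    hsv=cv2.cvtColor(g["image"],cv2.COLOR_RGB2HSV); m=cv2.inRange(hsv,np.array(lo),np.array(hi))
    n,l,s,c=cv2.connectedComponentsWithStats(m); return [(c[i].round(1).tolist(),s[i].tolist()) for i in range(1,n) if s[i,4]>=amin]
def save(g,n,crop=None,k=1):
    im=g["image"]
    if crop: x,y,w,h=crop; im=im[y:y+h,x:x+w]
    cv2.imwrite("pics/"+n,cv2.resize(im[...,::-1],None,fx=k,fy=k,interpolation=cv2.INTER_CUBIC))
E
python3 - <<'E'
from h import *
s=observe();print({k:np.round(v,3).tolist() for k,v in s.items()},arm.tcp_to_grasp)
for n in("side","top"):
    g=get_image(n);save(g,n+"0.png");print({k:np.round(v,4).tolist() for k,v in g.items() if k!="image"})
    print("red",[b for lo in(0,172) for b in blobs(g,(lo,130,60),(lo+8,255,255))]);print("yel",blobs(g,(20,130,80),(33,255,255)))
E
```

```text
{'clock': 0.0, 'joints': [1.04, 0.435, 0.025, 1.574, -0.012, 1.134, -0.075], 'dq': [-0.0, 0.001, 0.001, -0.001, 0.0, 0.001, 0.001], 'joint_efforts': [-0.0, -66.785, 0.985, -31.447, -0.061, 0.043, 0.0], 'position': [0.259, -0.568, 0.226], 'ee_rot': [-3.069, -0.666, 0.001], 'force': [-0.106, -0.153, 0.653], 'ft_torque': [0.005, -0.013, 0.024], 'gripper_force': 0.0, 'width': 0.997} 0.0188
{'vfov': 43.0519, 'cx': 279.7585, 'cy': 208.087, 'k1': -0.1655, 'xyz': [-0.1116, 1.0504, 1.2063], 'attitude': [-0.7153, 2.5615, -1.2082]}
red [([339.4, 140.0], [336, 136, 8, 8, 19]), ([316.0, 144.9], [306, 141, 20, 8, 24]), ([268.8, 151.6], [263, 144, 12, 17, 28]), ([288.0, 148.5], [282, 146, 14, 5, 19]), ([304.4, 151.0], [297, 149, 15, 5, 28]), ([280.0, 159.5], [277, 156, 8, 6, 15]), ([302.9, 163.2], [300, 160, 6, 7, 15]), ([260.5, 165.3], [258, 162, 7, 8, 38]), ([303.4, 170.1], [298, 169, 12, 3, 16]), ([363.1, 181.9], [355, 172, 19, 20, 33]), ([342.4, 185.0], [332, 180, 22, 10, 39]), ([212.7, 189.8], [208, 186, 10, 9, 72]), ([262.2, 266.9], [258, 261, 9, 14, 70]), ([284.3, 300.1], [279, 296, 15, 13, 25]), ([306.3, 300.2], [286, 296, 42, 19, 110]), ([320.8, 310.9], [318, 305, 5, 14, 16]), ([320.5, 323.9], [316, 320, 8, 9, 15]), ([284.8, 352.6], [283, 347, 5, 12, 17])]
yel [([288.6, 156.7], [265, 145, 51, 25, 405])]
{'vfov': 55.7536, 'cx': 273.1171, 'cy': 211.5216, 'k1': -0.0572, 'xyz': [0.3206, -0.0375, 1.5387], 'attitude': [-2.1425, 2.143, -0.126]}
red [([269.4, 141.2], [263, 138, 13, 9, 58]), ([321.1, 159.3], [317, 157, 9, 6, 43]), ([233.8, 220.6], [228, 217, 13, 8, 70]), ([220.7, 263.5], [216, 258, 10, 12, 64])]
yel [([328.5, 178.8], [311, 162, 37, 45, 498])]
```

View pics/side0.png

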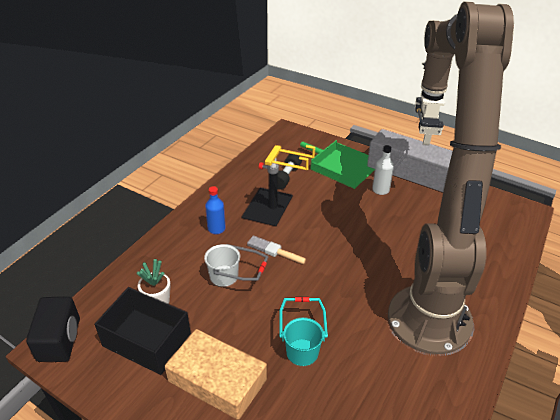

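View pics/top0.png

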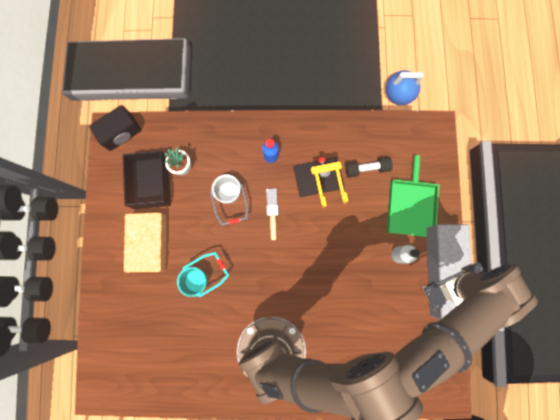

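The side view shows two red-rollered pails. The silver one is at side (222,265) and top (227,188), with its roller at side (262,267) and top (234,221). The turquoise look-alike is at side (303,340) and top (192,281), with its roller at top (221,264). The red spray cap at (213,190) and the stand knob at top (321,159) could also pass for a roller. I choose the silver pail. The yellow hook is at top (328,180) and side (289,157).

```bash
python3 - <<'E'
from h import *
gs=get_image("side");gt=get_image("top")
a=gt["image"][140:240,200:360];b=gs["image"][130:230,200:360];c=gs["image"][230:310,195:295]
k=lambda i,s:cv2.resize(i,None,fx=s,fy=s,interpolation=cv2.INTER_CUBIC)
top=np.hstack([k(a,2.5),k(b,2.5)]);A=k(c,3.5)
cv2.imwrite("pics/c1.png",np.vstack([top,np.pad(A,((0,0),(0,800-A.shape[1]),(0,0)))])[...,::-1])
p,e=tri(ray(gt,233.8,220.6),ray(gs,262.2,266.9));print("roller",p,e,"z75",plane(gt,233.8,220.6,.075),plane(gs,262.2,266.9,.075))
for g in(gt,gs):
    hsv=cv2.cvtColor(g["image"],cv2.COLOR_RGB2HSV);m=cv2.inRange(hsv,(20,130,80),(33,255,255))
    n=cv2.findContours(m,0,2)[0];cc=max(n,key=cv2.contourArea);print(cv2.approxPolyDP(cc,2,True)[:,0].tolist())
E
```

```text
roller [0.48659385 0.13534574 0.07675606] 0.0008363087983019806 z75 [0.48640856 0.13537646 0.075     ] [0.48793485 0.13404176 0.075     ]
[[339, 162], [311, 167], [323, 206], [325, 200], [317, 174], [321, 171], [336, 171], [343, 201], [347, 201], [338, 170], [341, 167]]
[[265, 164], [275, 162], [307, 169], [307, 158], [299, 157], [306, 160], [305, 167], [275, 162], [273, 159], [279, 150], [313, 157], [314, 146], [306, 145], [313, 149], [312, 154], [308, 155], [282, 150], [277, 145], [265, 160]]
```

View pics/c1.png

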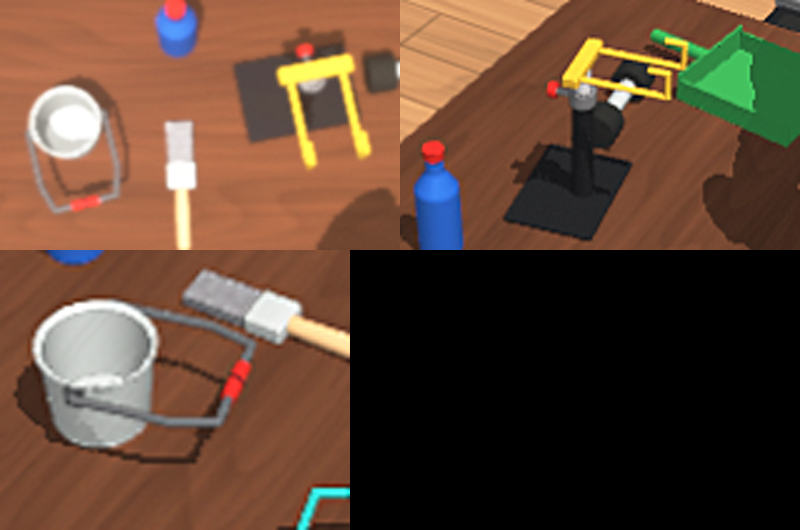

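The crop confirms the silver pail, with its bail lying flat towards the robot. The bail corners are at top (222,224) and (247,217). The hook's prongs run towards the robot, with tips at top (323,206) and (346,202).

```bash
python3 - <<'E'
from h import *
gs=get_image("side");gt=get_image("top")
for t,s in(((323.3,205.5),(307.5,158)),((346,202),(314,146))): print("tip",*tri(ray(gt,*t),ray(gs,*s)))
# far corners of crossbar top
for t,s in(((311.5,167),(265,160.5)),((339,162.5),(277.5,145))): print("bar",*tri(ray(gt,*t),ray(gs,*s)))
A=plane(gt,222,224.4,.075);B=plane(gt,246.8,217.2,.075);d=A-B
print("bail corners",A,B,"yaw",np.degrees(np.arctan2(-d[0],d[1])),np.linalg.norm(d))
hsv=cv2.cvtColor(gt["image"],cv2.COLOR_RGB2HSV);m=cv2.inRange(hsv,(0,0,120),(180,60,255))[160:212,205:248]
cc=max(cv2.findContours(m,0,2)[0],key=cv2.contourArea);e=cv2.fitEllipse(cv2.convexHull(cc)+[205,160]);print(e,"rim",plane(gt,*e[0],.085))
r=R.from_rotvec(observe()["ee_rot"]).as_matrix();print("tool y",r[:,1],"j7",observe()["joints"][6])
E
```

```text
tip [ 0.51365774 -0.17574241  0.27224632] 0.002045987991673002
tip [ 0.52705585 -0.24845659  0.27165667] 0.006332030361315668
bar [ 0.65033992 -0.14278348  0.23279317] 0.0007401161151092709
bar [ 0.66240277 -0.2360082   0.23724867] 0.003895707710047237
bail corners [0.47222566 0.17918658 0.075     ] [0.4990951 0.0870597 0.075    ] yaw 16.259688319870946 0.09596525430447699
((229.10142517089844, 199.06893920898438), (34.95677947998047, 52.46259689331055), 164.28233337402344) rim [0.56592759 0.15290981 0.085     ]
tool y [ 4.14807948e-01 -9.09908850e-01 -5.00483739e-04] j7 -0.07507005566981728
```

drive_tool --pt "0 0 0 35 0" --pt "0 0 0 35 0" --pt "0 0 0 35 0" --pt "0 0 0 25 0" --pt "0 0 0 0 0" --grip_force 15

```text
clock: 0.72
position: [0.2602, -0.5705, 0.363]
ee_rot: [3.061, 0.665, 0.004]
force: [-0.5, 0.7, -0.2]
width: 1.001
gripper_force: 0.0
```

drive_tool --pt "0 11 35 0 0.071" --pt "0 11 35 0 0.071" --pt "0 11 35 0 0.071" --pt "0 11 35 0 0.071" --pt "0 11 35 0 0.071" --pt "0 11 35 0 0.071" --pt "0 11 35 0 0.071" --pt "0 11 35 0 0.071" --pt "0 11 35 0 0.071" --pt "0 11 35 0 0.071" --pt "0 12 35 0 0.071" --pt "0 12 35 0 0.071" --pt "0 12 35 0 0.071" --pt "0 12 35 0 0.071" --pt "0 12 35 0 0.071" --pt "0 12 35 0 0.071" --pt "0 12 35 0 0.071" --pt "0 12 35 0 0.071" --pt "0 12 35 0 0.071" --pt "0 12 35 0 0.071"

```text
clock: 2.38
position: [0.4894, 0.1329, 0.3565]
ee_rot: [1.89, 2.51, -0.0]
force: [0.8, 0.2, 0.5]
width: 1.003
gripper_force: 0.0
```

```bash
python3 - <<'E'
from h import *
s=observe();r=R.from_rotvec(s["ee_rot"]).as_matrix();print(s["clock"],s["position"],np.degrees(np.arctan2(r[1,1],r[0,1])),np.round(s["joints"],2))
E
```

```text
2.3833 [0.48938676 0.13294227 0.35645455] 16.041906179282666 [ 0.18  0.23 -0.68  1.6   0.15  1.37 -0.24]
```

drive_tool --pt "0.5 -2 2 -30 0" --pt "0.5 0 0 -30 0" --pt "0.5 0 0 -30 0" --pt "0.5 0 0 -30 0" --pt "0.5 0 0 -30 0" --pt "0.5 0 0 -30 0" --pt "0.5 0 0 0 0" --pt "0.5 0 0 0 0" --pt "0.5 0 0 0 0"

```text
clock: 3.13
position: [0.4879, 0.1338, 0.1781]
ee_rot: [1.893, 2.507, 0.002]
force: [-0.4, 0.7, 0.3]
width: 0.504
gripper_force: 0.0
```

```bash
python3 - <<'E'
from h import *
s=observe();print(s["position"],s["width"])
g=get_image("side");t=get_image("top")
a=g["image"][190:310,190:330];b=t["image"][160:260,190:290]
k=lambda i,s:cv2.resize(i,(400,400 if s else 343),interpolation=cv2.INTER_CUBIC)
cv2.imwrite("pics/c2.png",np.hstack([k(a,1),k(b,1)])[...,::-1])
E
```

```text
[0.4879005  0.13383753 0.17812227] 0.5044300849585408
```

View pics/c2.png

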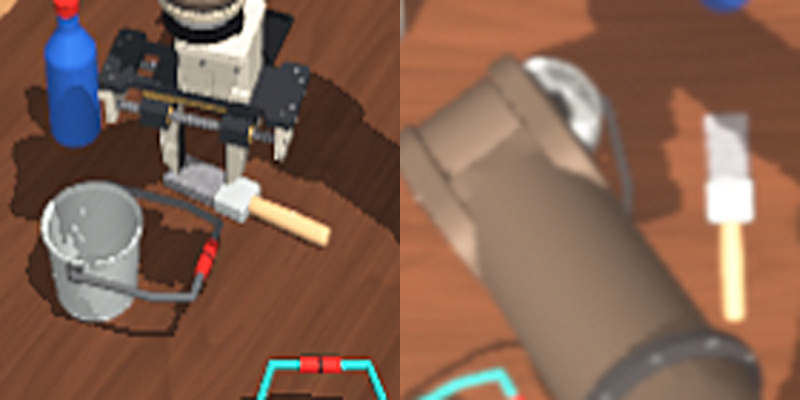

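The half-open fingers are above the roller and square to it, with the roller at crop (205,258). Descending.

drive_tool --pt "0.5 0 0 -30 0" --pt "0.5 0 0 -30 0" --pt "0.5 0 0 -30 0" --pt "0.5 0 0 -20 0" --pt "0.5 0 0 -11 0" --pt "0.5 0 0 0 0"

```text
clock: 3.73
position: [0.487, 0.1331, 0.0549]
ee_rot: [-1.893, -2.506, 0.002]
force: [-0.1, -1.0, 0.4]
width: 0.499
gripper_force: 0.0
```

drive_tool --pt "0.7 0 0 0 0" --pt "0.8 0 0 0 0" --pt "0.9 0 0 0 0" --pt "1 0 0 0 0" --pt "1 0 0 0 0" --pt "1 0 0 0 0" --grip_force 15

```text
clock: 4.23
position: [0.4875, 0.1332, 0.0562]
ee_rot: [1.894, 2.506, 0.001]
force: [-0.6, -0.3, 1.9]
width: 0.144
gripper_force: 15.0
```

```bash
python3 - <<'E'
from h import *
s=observe();print(s["position"],s["width"],s["force"],s["gripper_force"])
x=np.array([np.cos(np.radians(15.8)),np.sin(np.radians(15.8))])
p=np.array([0,0.]);P=0.
N=18;q=[(0.125*(1-np.cos(t)),0.125*np.sin(t)) for t in np.linspace(0,np.pi/2,N+1)]
for (a,b),(c,d) in zip(q,q[1:]): print(np.round(1000*np.r_[(c-a)*x,d-b],1).tolist(),end=",")
E
```

```text
[0.48745633 0.13322062 0.05622944] 0.14391015198993623 [-0.63232769 -0.32584629  1.85350887] 14.983791410923004
[0.5, 0.1, 10.9],[1.4, 0.4, 10.8],[2.3, 0.6, 10.6],[3.2, 0.9, 10.4],[4.0, 1.1, 10.1],[4.8, 1.4, 9.7],[5.6, 1.6, 9.2],[6.4, 1.8, 8.7],[7.1, 2.0, 8.0],[7.7, 2.2, 7.4],[8.3, 2.4, 6.6],[8.8, 2.5, 5.9],[9.3, 2.6, 5.0],[9.7, 2.7, 4.2],[10.0, 2.8, 3.3],[10.2, 2.9, 2.4],[10.4, 2.9, 1.4],[10.5, 3.0, 0.5],
```

drive_tool --pt "1 0.5 0.1 10.9 0" --pt "1 1.4 0.4 10.8 0" --pt "1 2.3 0.6 10.6 0" --pt "1 3.2 0.9 10.4 0" --pt "1 4.0 1.1 10.1 0" --pt "1 4.8 1.4 9.7 0" --pt "1 5.6 1.6 9.2 0" --pt "1 6.4 1.8 8.7 0" --pt "1 7.1 2.0 8.0 0" --pt "1 0 0 0 0"

```text
clock: 5.07
position: [0.5244, 0.1438, 0.1468]
ee_rot: [1.893, 2.505, 0.004]
force: [-4.2, -2.2, 5.0]
width: 0.145
gripper_force: 15.0
```

drive_tool --pt "1 7.7 2.2 7.4 0" --pt "1 8.3 2.4 6.6 0" --pt "1 8.8 2.5 5.9 0" --pt "1 9.3 2.6 5.0 0" --pt "1 9.7 2.7 4.2 0" --pt "1 10 2.8 3.3 0" --pt "1 10.2 2.9 2.2 0" --pt "1 10.4 2.9 1 0" --pt "1 10 3 0 0" --pt "1 0 0 0 0" --pt "1 0 0 0 0" --pt "1 0 0 0 0" --pt "1 0 0 0 0"

```text
clock: 6.15
position: [0.6083, 0.167, 0.1816]
ee_rot: [1.893, 2.504, 0.004]
force: [0.5, -2.3, 9.3]
width: 0.146
gripper_force: 15.0
```

```bash
python3 - <<'E'
from h import *
s=observe();print(s["position"],s["width"],s["force"],s["gripper_force"])
g=get_image("side");save(g,"s3.png",(170,160,160,150),3.5)
E
```

```text
[0.60826181 0.16697387 0.18163483] 0.14632960587135196 [ 0.54307257 -2.30834305  9.28011921] 14.97545599937439
```

View pics/s3.png

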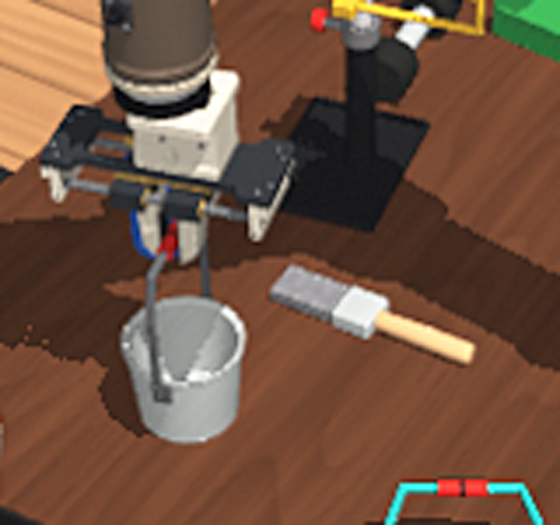

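The bail stands upright over the standing pail: roller at crop (170,240), pail at (185,370). Now I lift gently.

drive_tool --pt "1 0 0 0 0" --pt "1 0 0 2 0" --pt "1 0 0 3 0" --pt "1 0 0 4 0" --pt "1 0 0 5 0" --pt "1 0 0 6 0" --pt "1 0 0 8 0" --pt "1 0 0 8 0" --pt "1 0 0 10 0" --pt "1 0 0 10 0" --pt "1 0 0 10 0" --pt "1 0 0 10 0" --pt "1 0 0 10 0" --pt "1 0 0 10 0" --pt "1 0 0 6 0" --pt "1 0 0 4 0" --pt "1 0 0 0 0" --pt "1 0 0 0 0" --pt "1 0 0 0 0" --pt "1 0 0 0 0" --grip_force 30

```text
clock: 7.87
position: [0.6067, 0.167, 0.285]
ee_rot: [-1.893, -2.506, 0.001]
force: [0.5, -0.1, -4.5]
width: 0.142
gripper_force: 30.0
```

```bash
python3 - <<'E'
from h import *
s=observe();r=R.from_rotvec(s["ee_rot"]).as_matrix();print(s["position"],s["width"],s["force"],np.degrees(np.arctan2(r[1,1],r[0,1])),np.round(s["joints"],2))
g=get_image("side");t=get_image("top");print(blobs(g,(0,130,60),(8,255,255)))
a=g["image"][150:290,160:300];b=t["image"][130:270,180:320]
k=lambda i:cv2.resize(i,(400,400),interpolation=cv2.INTER_CUBIC)
cv2.imwrite("pics/c4.png",np.hstack([k(a),k(b)])[...,::-1])
E
```

```text
[0.60671289 0.16701499 0.28503401] 0.14243697721867177 [ 0.49631423 -0.10668043 -4.54812064] 15.865200281985164 [ 0.05  0.48 -0.62  1.43  0.28  1.32 -0.31]
[([339.4, 140.4], [336, 137, 8, 7, 17]), ([325.0, 144.2], [315, 139, 20, 10, 26]), ([268.3, 152.4], [263, 144, 12, 17, 26]), ([297.0, 149.6], [282, 146, 30, 7, 53]), ([279.9, 159.3], [277, 156, 8, 6, 16]), ([302.8, 163.2], [300, 160, 6, 7, 16]), ([260.5, 165.3], [258, 162, 7, 8, 37]), ([364.2, 180.7], [355, 171, 20, 19, 32]), ([337.9, 182.5], [332, 180, 13, 6, 15]), ([215.9, 200.0], [213, 196, 6, 9, 31]), ([301.8, 300.1], [278, 296, 50, 19, 141]), ([320.9, 311.1], [318, 305, 5, 14, 15]), ([320.1, 323.6], [315, 319, 9, 10, 16])]
```

View pics/c4.png

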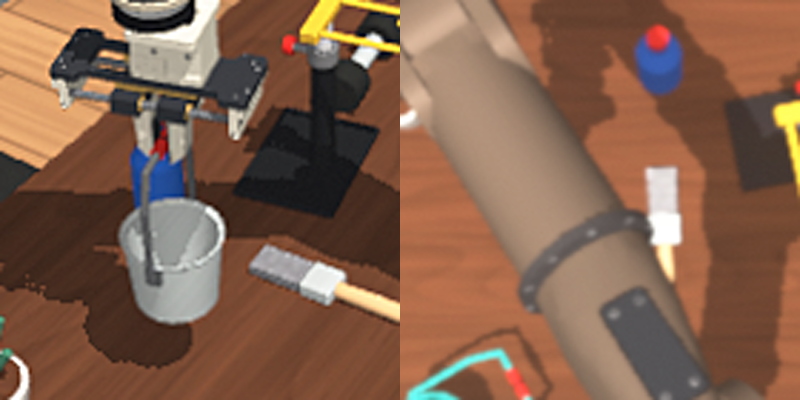

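drive_tool --pt "1 -1 -2 1 -0.006" --pt "1 -2 -4 1 -0.006" --pt "1 -3 -7 1 -0.006" --pt "1 -4 -9 0 -0.006" --pt "1 -5 -11 0 -0.006" --pt "1 -5 -11 0 -0.006" --pt "1 -5 -11 0 -0.006" --pt "1 -5 -11 0 -0.006" --pt "1 -5 -11 0 -0.006" --pt "1 -5 -11 0 -0.006" --pt "1 -5 -11 0 -0.006" --pt "1 -5 -11 0 -0.006" --pt "1 -5 -11 0 -0.006" --pt "1 -5 -11 0 -0.006" --pt "1 -5 -11 0 -0.006" --pt "1 -5 -11 0 -0.006" --pt "1 -5 -11 0 -0.006" --pt "1 -5 -11 0 -0.006" --pt "1 -5 -11 0 -0.006" --pt "1 -5 -11 0 0"

```text
clock: 9.63
position: [0.5165, -0.0318, 0.2888]
ee_rot: [2.034, 2.394, 0.0]
force: [-0.7, 0.0, -4.5]
width: 0.145
gripper_force: 30.0
```

drive_tool --pt "1 -5 -11 0 0" --pt "1 -5 -11 0 0" --pt "1 -5 -11 0 0" --pt "1 -5 -11 0 0" --pt "1 -5 -11 0 0" --pt "1 -5 -11 0 0" --pt "1 -5 -11 0 0" --pt "1 -5 -11 0 0" --pt "1 -5 -11 0 0" --pt "1 -5 -11 0 0" --pt "1 -5 -11 0 0" --pt "1 -5 -11 0 0" --pt "1 -5 -11 0 0" --pt "1 -4 -10 0 0" --pt "1 -4 -8 0 0" --pt "1 -3 -7 0 0" --pt "1 -2 -4 0 0" --pt "1 -1 -2 0 0" --pt "1 0 0 0 0" --pt "1 0 0 0 0"

```text
clock: 11.3
position: [0.4382, -0.2043, 0.2887]
ee_rot: [-2.033, -2.395, -0.001]
force: [0.2, 0.9, -4.6]
width: 0.142
gripper_force: 30.0
```

```bash
python3 - <<'E'
from h import *
s=observe();r=R.from_rotvec(s["ee_rot"]).as_matrix();print(s["clock"],s["position"],s["width"],s["force"],np.degrees(np.arctan2(r[1,1],r[0,1])),np.round(s["joints"],2))
g=get_image("side");t=get_image("top");print(blobs(t,(20,130,80),(33,255,255)))
a=g["image"][120:260,230:370];b=t["image"][130:270,250:390]
k=lambda i:cv2.resize(i,(400,400),interpolation=cv2.INTER_CUBIC)
cv2.imwrite("pics/c5.png",np.hstack([k(a),k(b)])[...,::-1])
E
```

```text
11.3 [ 0.43817312 -0.20433231  0.28874479] 0.14244473729764182 [ 0.2267511   0.88543812 -4.64877443] 9.360147322900145 [ 0.74  0.19 -0.49  1.78  0.1   1.19  0.39]
[([325.7, 172.8], [311, 162, 32, 34, 353])]
```

View pics/c5.png

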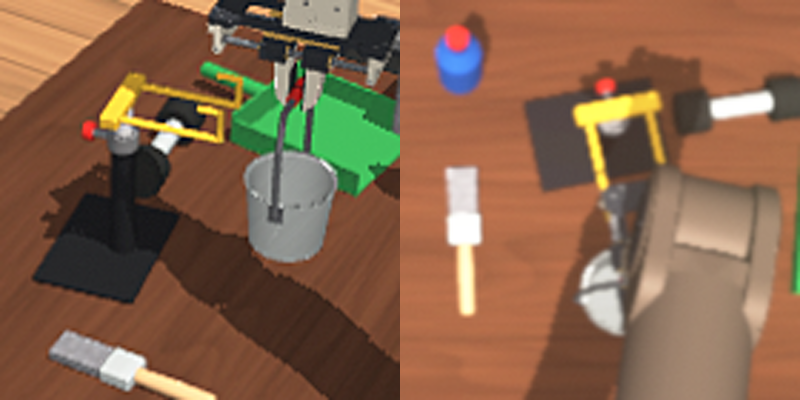

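The pail hangs level short of the tips: side-crop pail at (290,205), prong tips near (225,130). I'll refine the hook's axis from the saved first top image.

```bash
python3 - <<'E'
from h import *
g=get_image("top");im=cv2.imread("pics/top0.png");m=cv2.inRange(cv2.cvtColor(im,cv2.COLOR_BGR2HSV),(20,110,60),(35,255,255))
L=[];Rr=[]
for v in range(176,193):
    u=np.where(m[v,305:355])[0]+305; a=u[u<328];b=u[u>=330]
    if len(a) and len(b): L.append(plane(g,a.mean(),v,.232));Rr.append(plane(g,b.mean(),v,.232))
for P in(L,Rr):
    P=np.array(P);k=np.polyfit(P[:,0],P[:,1],1);print(np.degrees(np.arctan(k[0])),"y at x=.53,.6",np.polyval(k,[.53,.6]))
for t in((311,164.5),(316.5,171.5),(338,161.5),(341,167.5)):print(plane(g,*t,.238))
E
```

```text
10.03220802742329 y at x=.53,.6 [-0.17649434 -0.16411088]
11.926203711209476 y at x=.53,.6 [-0.25189195 -0.2371072 ]
[ 0.65730499 -0.1409457   0.238     ]
[ 0.63316706 -0.15905217  0.238     ]
[ 0.66750438 -0.23187267  0.238     ]
[ 0.64678204 -0.24146122  0.238     ]
```

drive_tool --pt "1 0 -2 0 0.006" --pt "1 0 -4 0 0.006" --pt "1 0 -5 0 0.006" --pt "1 0 -5 0 0" --pt "1 0 -5 0 0" --pt "1 0 -4 0 0" --pt "1 0 -2 0 0" --pt "1 0 0 0 0" --pt "1 0 0 0 0" --pt "1 0 0 0 0" --pt "1 0 0 0 0" --pt "1 0 0 0 0"

```text
clock: 12.45
position: [0.438, -0.2316, 0.2888]
ee_rot: [2.011, 2.413, 0.0]
force: [-0.8, -0.1, -5.6]
width: 0.137
gripper_force: 30.0
```

drive_tool --pt "1 2 0.4 0 0" --pt "1 4 0.7 0 0" --pt "1 6 1.1 0 0" --pt "1 8 1.5 0 0" --pt "1 10 1.8 0 0" --pt "1 10 1.8 0 0" --pt "1 10 1.8 0 0" --pt "1 10 1.8 0 0" --pt "1 8 1.5 0 0" --pt "1 6 1.1 0 0" --pt "1 4 0.7 0 0" --pt "1 2 0.4 0 0" --pt "1 0 0 0 0" --pt "1 0 0 0 0" --pt "1 0 0 0 0" --pt "1 0 0 0 0"

```text
clock: 13.78
position: [0.5176, -0.2174, 0.2889]
ee_rot: [2.012, 2.412, -0.0]
force: [-0.8, 0.3, -4.3]
width: 0.141
gripper_force: 30.0
```

```bash
python3 - <<'E'
from h import *
s=observe();r=R.from_rotvec(s["ee_rot"]).as_matrix();print(s["clock"],s["position"],s["force"],np.degrees(np.arctan2(r[1,1],r[0,1])))
g=get_image("side");t=get_image("top")
a=g["image"][110:230,230:350];b=t["image"][140:260,260:380]
k=lambda i:cv2.resize(i,(400,400),interpolation=cv2.INTER_CUBIC)
cv2.imwrite("pics/c6.png",np.hstack([k(a),k(b)])[...,::-1])
E
```

```text
13.7833 [ 0.51761122 -0.21744948  0.28885794] [-0.76712366  0.31563086 -4.28196213] 10.336467012825691
```

View pics/c6.png

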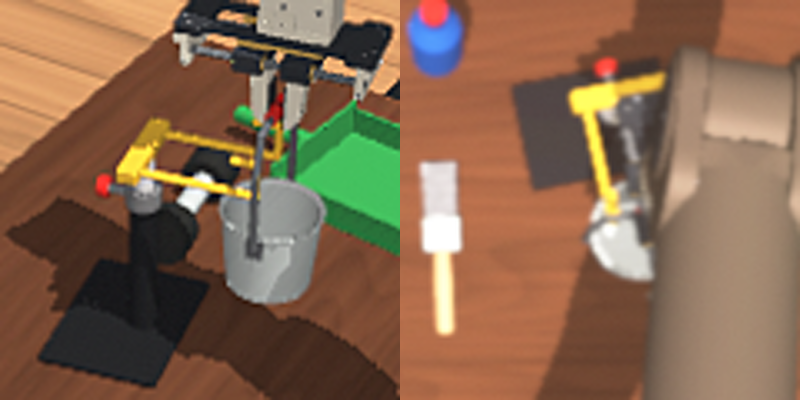

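The bail is above the lips and straddles the prongs, with its near wire outside the near prong at side crop (255,190). I go on 52 mm to the throat.

drive_tool --pt "1 2 0.4 0 0" --pt "1 4 0.7 0 0" --pt "1 6 1.1 0 0" --pt "1 8 1.5 0 0" --pt "1 10 1.8 0 0" --pt "1 9 1.7 0 0" --pt "1 7 1.3 0 0" --pt "1 4 0.7 0 0" --pt "1 2 0.3 0 0" --pt "1 0 0 0 0" --pt "1 0 0 0 0" --pt "1 0 0 0 0" --pt "1 0 0 0 0" --pt "1 0 0 0 0"

```text
clock: 15.05
position: [0.5697, -0.2079, 0.2888]
ee_rot: [2.012, 2.413, -0.0]
force: [-0.3, 0.2, -5.0]
width: 0.141
gripper_force: 30.0
```

drive_tool --pt "1 0 0 -3 0" --pt "1 0 0 -5 0" --pt "1 0 0 -6 0" --pt "1 0 0 -6 0" --pt "1 0 0 -6 0" --pt "1 0 0 -6 0" --pt "1 0 0 -5 0" --pt "1 0 0 -4 0" --pt "1 0 0 -3 0" --pt "1 0 0 0 0" --pt "1 0 0 0 0" --pt "1 0 0 0 0"

```text
clock: 16.05
position: [0.5702, -0.2077, 0.2451]
ee_rot: [2.011, 2.413, 0.0]
force: [-0.5, -0.7, -5.0]
width: 0.144
gripper_force: 30.0
```

```bash
python3 - <<'E'
from h import *
s=observe();r=R.from_rotvec(s["ee_rot"]).as_matrix();print(s["clock"],s["position"],s["force"],s["ft_torque"],np.degrees(np.arctan2(r[1,1],r[0,1])))
g=get_image("side");t=get_image("top")
a=g["image"][120:200,240:340];b=t["image"][140:240,270:370]
cv2.imwrite("pics/c7.png",np.hstack([cv2.resize(a,(500,400),interpolation=2),cv2.resize(b,(300,400))[:, :]])[...,::-1])
E
```

```text
16.05 [ 0.57018417 -0.20771036  0.24505206] [-0.45122973 -0.6751798  -4.99577888] [-0.06909806 -0.13675517 -0.0456405 ] 10.366228288030234
```

View pics/c7.png

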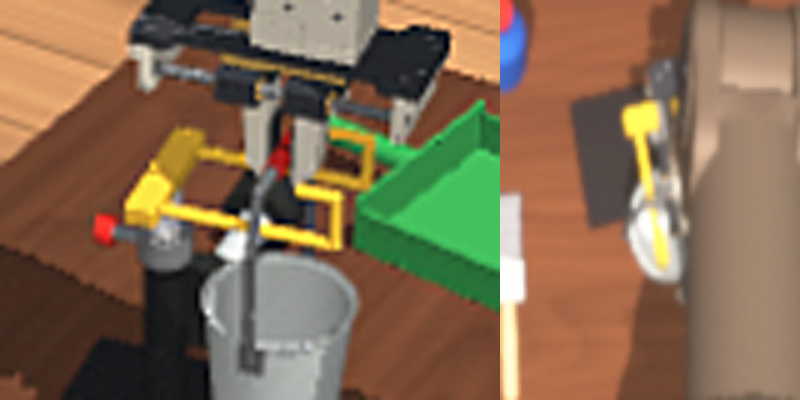

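The bar is just above the prongs and clear of the lip ends. I feel downwards from here.

drive_tool --pt "1 0 0 -2 0" --pt "1 0 0 -2 0" --pt "1 0 0 -2 0" --pt "1 0 0 -2 0" --pt "1 0 0 -2 0" --pt "1 0 0 -2 0" --pt "1 0 0 -1 0" --pt "1 0 0 -1 0" --pt "1 0 0 0 0" --pt "1 0 0 0 0"

```text
clock: 16.98
position: [0.57, -0.2077, 0.2307]
ee_rot: [2.012, 2.413, 0.0]
force: [0.4, 0.4, -4.0]
width: 0.141
gripper_force: 30.0
```

drive_tool --pt "1 0 0 -1 0" --pt "1 0 0 -1 0" --pt "1 0 0 -1 0" --pt "1 0 0 0 0" --pt "1 0 0 0 0"

```text
clock: 17.4
position: [0.5699, -0.2077, 0.2277]
ee_rot: [-2.012, -2.413, 0.0]
force: [0.7, -0.3, -4.2]
width: 0.144
gripper_force: 30.0
```

drive_tool --pt "1 0 0 -1 0" --pt "1 0 0 -1 0" --pt "1 0 0 0 0" --pt "1 0 0 0 0"

```text
clock: 17.73
position: [0.5699, -0.2077, 0.2256]
ee_rot: [-2.012, -2.413, 0.0]
force: [-0.4, 0.1, -4.8]
width: 0.141
gripper_force: 30.0
```

drive_tool --pt "1 0 0 -1 0" --pt "1 0 0 -1 0" --pt "1 0 0 0 0" --pt "1 0 0 0 0"

```text
clock: 18.07
position: [0.5699, -0.2077, 0.2236]
ee_rot: [-2.012, -2.413, 0.0]
force: [-1.1, 0.8, -3.9]
width: 0.141
gripper_force: 30.0
```

drive_tool --pt "1 0 0 -1 0" --pt "1 0 0 0 0" --pt "1 0 0 0 0"

```text
clock: 18.32
position: [0.5699, -0.2077, 0.2227]
ee_rot: [-2.012, -2.413, 0.0]
force: [-0.1, 0.0, -4.2]
width: 0.143
gripper_force: 30.0
```

drive_tool --pt "1 0 0 -1 0" --pt "1 0 0 -1 0" --pt "1 0 0 0 0" --pt "1 0 0 0 0"

```text
clock: 18.65
position: [0.5699, -0.2077, 0.2206]
ee_rot: [-2.012, -2.413, 0.0]
force: [0.1, -0.7, -3.9]
width: 0.142
gripper_force: 30.0
```

drive_tool --pt "1 0 0 -1 0" --pt "1 0 0 0 0" --pt "1 0 0 0 0"

```text
clock: 18.9
position: [0.5699, -0.2077, 0.2197]
ee_rot: [-2.012, -2.413, 0.0]
force: [-0.3, 0.6, -4.2]
width: 0.142
gripper_force: 30.0
```

drive_tool --pt "1 0 0 -1 0" --pt "1 0 0 0 0" --pt "1 0 0 0 0"

```text
clock: 19.15
position: [0.5699, -0.2077, 0.2187]
ee_rot: [-2.012, -2.413, 0.0]
force: [-0.5, -0.1, -4.7]
width: 0.144
gripper_force: 30.0
```

drive_tool --pt "1 0 0 -1 0" --pt "1 0 0 0 0" --pt "1 0 0 0 0"

```text
clock: 19.4
position: [0.5699, -0.2077, 0.2177]
ee_rot: [-2.012, -2.413, 0.0]
force: [-0.8, -0.3, -4.2]
width: 0.141
gripper_force: 30.0
```

drive_tool --pt "1 0 0 -1 0" --pt "1 0 0 0 0" --pt "1 0 0 0 0"

```text
clock: 19.65
position: [0.5699, -0.2077, 0.2167]
ee_rot: [-2.012, -2.413, 0.0]
force: [0.3, 0.4, -4.3]
width: 0.145
gripper_force: 30.0
```

drive_tool --pt "1 0 0 -1 0" --pt "1 0 0 0 0" --pt "1 0 0 0 0"

```text
clock: 19.9
position: [0.5701, -0.2077, 0.2161]
ee_rot: [2.011, 2.413, 0.0]
force: [-0.8, -1.1, -1.7]
width: 0.145
gripper_force: 30.0
```

drive_tool --pt "1 0 0 -1 0" --pt "1 0 0 0 0" --pt "1 0 0 0 0"

```text
clock: 20.15
position: [0.5702, -0.2078, 0.2158]
ee_rot: [2.011, 2.412, 0.0]
force: [-2.6, 0.1, 5.2]
width: 0.142
gripper_force: 30.0
```

Contact is found with the bar at about 235 mm. I ease off to about 3 N and draw outwards.

drive_tool --pt "1 0 0 1 0" --pt "1 -1 -0.2 0 0" --pt "1 -2 -0.4 0 0" --pt "1 -2 -0.4 0 0" --pt "1 -2 -0.4 0 0" --pt "1 -2 -0.4 0 0" --pt "1 -2 -0.4 0 0" --pt "1 -2 -0.4 0 0" --pt "1 -1 -0.1 0 0" --pt "1 0 0 0 0" --pt "1 0 0 0 0"

```text
clock: 21.07
position: [0.5555, -0.2106, 0.2158]
ee_rot: [-2.012, -2.412, 0.001]
force: [-0.4, -0.3, 3.5]
width: 0.141
gripper_force: 30.0
```

drive_tool --pt "1 -2 -0.4 0 0" --pt "1 -2 -0.4 0 0" --pt "1 -2 -0.4 0 0" --pt "1 -2 -0.4 0 0" --pt "1 -2 -0.4 0 0" --pt "1 -2 -0.3 0 0" --pt "1 -2 -0.3 0 0" --pt "1 0 0 0 0" --pt "1 0 0 0 0"

```text
clock: 21.82
position: [0.5409, -0.2132, 0.2157]
ee_rot: [-2.011, -2.412, 0.002]
force: [-1.1, 0.6, 5.2]
width: 0.142
gripper_force: 30.0
```

drive_tool --pt "1 0 0 1 0" --pt "1 -1 -0.2 0 0" --pt "1 -1 -0.2 0 0" --pt "1 -1 -0.2 0 0" --pt "1 -1 -0.2 0 0" --pt "1 0 0 0 0" --pt "1 0 0 0 0"

```text
clock: 22.4
position: [0.5372, -0.2139, 0.2163]
ee_rot: [-2.011, -2.412, 0.001]
force: [-0.4, 0.1, -4.1]
width: 0.14
gripper_force: 30.0
```

drive_tool --pt "1 -1 -0.2 0 0" --pt "1 -1 -0.2 0 0" --pt "1 0 0 0 0" --pt "1 0 0 0 0"

```text
clock: 22.73
position: [0.5358, -0.2143, 0.2166]
ee_rot: [-2.012, -2.413, 0.0]
force: [0.9, -0.8, -4.5]
width: 0.14
gripper_force: 30.0
```

drive_tool --pt "1 -1 -0.2 0 0" --pt "1 0 0 0 0" --pt "1 0 0 0 0"

```text
clock: 22.98
position: [0.5349, -0.2144, 0.2167]
ee_rot: [2.012, 2.413, -0.0]
force: [0.2, -0.1, -4.8]
width: 0.136
gripper_force: 30.0
```

drive_tool --pt "1 -1 -0.2 0 0" --pt "1 0 0 0 0" --pt "1 -1 -0.2 0 0" --pt "1 0 0 0 0" --pt "1 0 0 0 0"

```text
clock: 23.4
position: [0.5334, -0.2147, 0.2169]
ee_rot: [2.011, 2.413, 0.001]
force: [2.8, 0.6, -4.7]
width: 0.137
gripper_force: 30.0
```

drive_tool --pt "1 -1 -0.2 0 0" --pt "1 0 0 0 0" --pt "1 0 0 0 0"

```text
clock: 23.65
position: [0.5327, -0.2147, 0.217]
ee_rot: [2.01, 2.413, 0.002]
force: [5.4, 1.5, -4.9]
width: 0.142
gripper_force: 30.1
```

drive_tool --pt "1 -1 -0.2 0 0" --pt "1 0 0 0 0" --pt "1 0 0 0 0"

```text
clock: 23.9
position: [0.5325, -0.2147, 0.2172]
ee_rot: [2.009, 2.412, 0.003]
force: [7.5, 1.7, -6.0]
width: 0.143
gripper_force: 30.1
```

drive_tool --pt "1 -1 -0.2 0 0" --pt "1 0 0 0 0" --pt "1 0 0 0 0"

```text
clock: 24.15
position: [0.5324, -0.2147, 0.2173]
ee_rot: [2.008, 2.412, 0.005]
force: [11.2, 2.5, -8.6]
width: 0.142
gripper_force: 30.1
```

The stop is reached. I relax the pull and set the bar down.

drive_tool --pt "1 1 0.2 0 0" --pt "1 1 0.2 0 0" --pt "1 1 0.2 0 0" --pt "1 0 0 -0.5 0" --pt "1 0 0 -0.5 0" --pt "1 0 0 0 0" --pt "1 0 0 0 0"

```text
clock: 24.73
position: [0.5332, -0.2148, 0.2161]
ee_rot: [2.011, 2.413, 0.001]
force: [2.8, 0.9, -0.1]
width: 0.143
gripper_force: 30.0
```

```bash
python3 - <<'E'
from h import *
g=get_image("side");t=get_image("top")
a=g["image"][120:200,240:340];b=t["image"][140:240,270:370]
cv2.imwrite("pics/c8.png",np.hstack([cv2.resize(a,(500,400),interpolation=2),cv2.resize(b,(300,300))[:, :].repeat(2,0)[100:500]])[...,::-1])
E
```

```text
(no output)
```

View pics/c8.png

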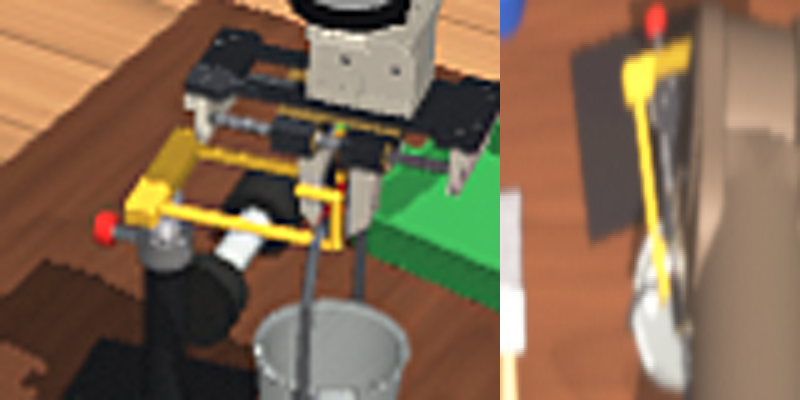

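The bar sits under the near lip against the upturned tip (side crop (320,235)) and the pail hangs level. Releasing slowly.

drive_tool --pt "0.84 0 0 0 0" --pt "0.83 0 0 0 0" --pt "0.8 0 0 0 0" --pt "0.77 0 0 0 0" --pt "0.73 0 0 0 0" --pt "0.69 0 0 0 0" --pt "0.65 0 0 0 0" --pt "0.6 0 0 0 0" --pt "0.55 0 0 0 0" --pt "0.5 0 0 0 0" --pt "0.5 0 0 0 0" --pt "0.5 0 0 0 0" --grip_force 5

```text
clock: 25.83
position: [0.533, -0.2148, 0.2157]
ee_rot: [2.012, 2.413, 0.0]
force: [-0.1, -0.3, -0.1]
width: 0.495
gripper_force: 0.0
```

drive_tool --pt "0.5 0 0 3 0" --pt "0.5 0 0 6 0" --pt "0.5 0 0 10 0" --pt "0.5 0 0 15 0" --pt "0.5 0 0 20 0" --pt "0.5 0 0 25 0" --pt "0.5 0 0 30 0" --pt "0.5 0 0 30 0" --pt "0.5 0 0 30 0" --pt "0.5 -20 0 20 0" --pt "0.5 -30 0 0 0" --pt "0.5 -30 0 0 0" --pt "0.5 -30 0 0 0" --pt "0.5 -20 0 0 0" --pt "0.5 0 0 0 0" --pt "0.5 0 0 0 0" --pt "0.5 0 0 0 0"

```text
clock: 27.25
position: [0.4036, -0.2146, 0.4056]
ee_rot: [2.01, 2.412, 0.001]
force: [0.2, -0.7, -0.2]
width: 0.502
gripper_force: 0.0
```

```bash
python3 - <<'E'
from h import *
s=observe();print(s["clock"],s["position"],s["force"],s["width"])
g=get_image("side");t=get_image("top")
rs=lambda q:[b for lo in(0,172) for b in blobs(q,(lo,130,60),(lo+8,255,255),8)]
print([b for b in rs(g) if 290<b[0][0]<330 and 140<b[0][1]<200]);print(rs(t))
a=g["image"][120:220,250:350];b=t["image"][140:240,270:370]
cv2.imwrite("pics/c9.png",np.hstack([cv2.resize(a,(400,400),interpolation=2),cv2.resize(b,(400,400),interpolation=2)])[...,::-1])
E
```

```text
27.25 [ 0.40361179 -0.2146478   0.40555423] [ 0.2000019  -0.71568843 -0.16815317] 0.5019564111540095
[([300.1, 142.3], [299, 140, 5, 7, 9]), ([309.5, 142.4], [306, 141, 8, 4, 8]), ([319.9, 146.4], [315, 145, 11, 4, 13]), ([306.0, 151.2], [302, 149, 9, 5, 20]), ([302.8, 162.7], [300, 160, 6, 6, 12]), ([309.1, 158.1], [308, 156, 3, 6, 8])]
[([269.7, 141.2], [265, 138, 11, 9, 55]), ([321.1, 159.3], [317, 157, 9, 6, 43]), ([220.7, 263.5], [216, 258, 10, 12, 64]), ([272.3, 143.9], [270, 141, 5, 7, 9])]
```

View pics/c9.png

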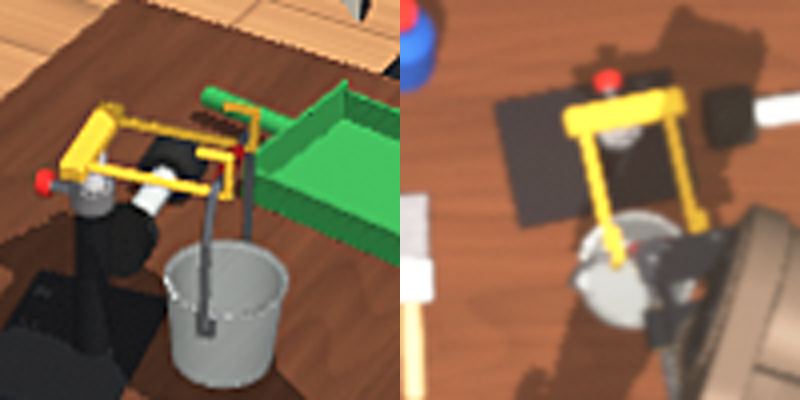

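The pail hangs freely on both prongs, with the bar against the upturned tips under the lips (side crop (220,180)). The roller's end is about 16 mm inside the near prong, so it is centred. I let it settle and hand in.

drive_tool --pt "0.5 0 0 0 0" --pt "0.5 0 0 0 0" --pt "0.5 0 0 0 0" --pt "0.5 0 0 0 0" --pt "0.5 0 0 0 0" --pt "0.5 0 0 0 0" --pt "0.5 0 0 0 0" --pt "0.5 0 0 0 0" --pt "0.5 0 0 0 0" --pt "0.5 0 0 0 0" --pt "0.5 0 0 0 0" --pt "0.5 0 0 0 0" --pt "0.5 0 0 0 0" --pt "0.5 0 0 0 0" --pt "0.5 0 0 0 0" --pt "0.5 0 0 0 0" --pt "0.5 0 0 0 0" --pt "0.5 0 0 0 0" --pt "0.5 0 0 0 0" --pt "0.5 0 0 0 0"

```text
clock: 29.02
position: [0.403, -0.2148, 0.4047]
ee_rot: [2.012, 2.413, 0.0]
force: [-0.3, 0.6, -0.8]
width: 0.501
gripper_force: 0.0
```

```bash
python3 -c "
from cell import arm
print(arm.sign_off())"
```

```text
the job is handed in; nothing more can be done
None
```

The pail was left hanging freely by its bail on both prongs of the yellow hook, with the bar under the lips against the tips, and the job was handed in at about 29 s; no verdict came back.

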